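Load the tractor paints into the modelling tray

TASK

Load the work tray for painting the tractor: stand the green, the red and the black paint pot each in the square holder whose floor shows its colour, and then, last because it is tall and would be in the way, the white-capped thinner bottle in the round holder. Set each one down gently and upright on the holder's floor, without dropping it. The yellow pot and the orange-capped bottle do not belong in this tray: leave them standing where they are.

Things in the scene. Friction and masses are not known exactly. Their poses are not given: they have to be found in the camera images.
- pot_green: square paint pot, 36 x 36 mm and 45 mm tall, about 45 g, straight sides, white body with a green lid (top 13 mm) and green colour band. Origin: centre of its underside; z up, x and y along its square sides. Belongs in the tray
- pot_red: square paint pot, 36 x 36 mm and 45 mm tall, about 45 g, straight sides, white body with a red lid (top 13 mm) and red colour band. Origin: centre of its underside; z up, x and y along its square sides. Belongs in the tray
- pot_black: square paint pot, 36 x 36 mm and 45 mm tall, about 45 g, straight sides, white body with a black lid (top 13 mm) and black colour band. Origin: centre of its underside; z up, x and y along its square sides. Belongs in the tray
- pot_yellow: square paint pot, 36 x 36 mm and 45 mm tall, about 45 g, straight sides, white body with a yellow lid (top 13 mm) and yellow colour band. Origin: centre of its underside; z up, x and y along its square sides. Does not belong: stays where it is
- bottle_white: round bottle standing upright, pale body 40 mm in diameter with straight sides up to 102 mm, then a shoulder, and the white cap 30 mm in diameter from 110 mm to the top at 130 mm; blue label; about 120 g. Origin: centre of its underside; z up. The thinner; belongs in the tray
- bottle_orange: round bottle standing upright, pale body 40 mm in diameter with straight sides up to 102 mm, then a shoulder, and the orange cap 30 mm in diameter from 110 mm to the top at 130 mm; orange label; about 120 g. Origin: centre of its underside; z up. A look-alike that does not belong: stays where it is
- holder_green: fixed drop-in holder in the black tray, 64 x 64 mm, 16 mm tall: open square well 52 x 52 mm between grey walls 6 mm thick, its floor (3 mm above the origin) coloured green. Origin: centre of its underside, 4 mm above the table; z up, x and y along its sides
- holder_red: fixed drop-in holder in the black tray, 64 x 64 mm, 16 mm tall: open square well 52 x 52 mm between grey walls 6 mm thick, its floor (3 mm above the origin) coloured red. Origin: centre of its underside, 4 mm above the table; z up, x and y along its sides
- holder_black: fixed drop-in holder in the black tray, 64 x 64 mm, 16 mm tall: open square well 52 x 52 mm between grey walls 6 mm thick, its floor (3 mm above the origin) coloured black. Origin: centre of its underside, 4 mm above the table; z up, x and y along its sides
- holder_round: fixed drop-in holder in the same row, 64 x 64 mm, 16 mm tall: open round well 56 mm in diameter inside a grey ring, its floor (3 mm above the origin) white. Origin: centre of its underside, 4 mm above the table; z up. The four holders stand 65 mm apart in one row along their y, in any order; the tray's rim is 13 mm above the table
Things that resemble listed ones, but are neither listed nor needed, are in the scene too. What is shaped like the bottle_orange but turquoise is not meant.

How it is judged:
By the outcome, as a careful person would: the job done as asked, in the order asked, and still so for the second after the job is handed in, with the robot touching nothing.
It also fails if it takes over 112 s, if anything falls off the work surface, if the arm or the gripper's body presses on something with over 40 N, if the wrist force passes 120 N, or if a joint passes its speed limit or range.

ROBOT

A 6-joint arm with a two-finger parallel gripper is mounted at the origin on the work surface. World frame = base frame: x ahead of the robot, y to its left, z up, the work surface at z = 0. Lengths are in m, angles in rad, forces in N, time in s.
With the tool pointing down it reaches from about 0.25 to 0.775 m from the base axis. Payload 4 kg.
Tool frame: the origin (TCP) lies at the very end of the fingers, on their centre line; the grasp point (between the pads) lies 19 mm behind it; x points along the fingers, y is the direction in which the jaws open and shut, and the axes are right-handed (so a half turn about x gives the same grasp; the last joint's range is limited). The gripper opens to 94 mm and grips with 3 to 60 N. Pads are 16 mm wide; open, the fingers measure 119 mm over their backs; the gripper's body (75 mm by 177 mm) begins 78 mm behind the grasp point.
Start: joints at [-1.384, 0.087, 1.371, -0, 1.684, -0.103], TCP at [0.157, -0.527, 0.206] pointing down, gripper open.
Joint ranges: [-3.1, 3.1], [-0.76, 2.03], [0.27, 2.55], [-1.08, 4.22], [0.17, 2.65], [-2.57, 2.57]. Speed limits (rad/s): [2.79, 2.79, 3.14, 3.14, 3.14, 3.14].

INTERFACE

Orientations are given as [roll, pitch, yaw] about the fixed x, y, z axes, in that order (R = Rz(yaw) Ry(pitch) Rx(roll)).
In Python, from bench import robot gives the robot as it stands.
- The arm moves only by the tool carry_out, never from a script. Its argument "targets" is a list of rows, each a list of 5 numbers: the closure, from 0 (fully open) to 1 (shut), then the shift along the tool's x, y, z in cm, then the turn about the tool's x in degrees. In form: [[fingers, tx, ty, tz, turn], ...]. A call has 1 to 20 rows; each row shifts and turns the commanded pose from where the row before left it, along the tool's axes as they then stand; what a row does not reach is not made up. A row lasts 1/10 s, in which the tool goes at most 50 mm and 8.59 degrees, less where a joint would pass 70% of its speed; a pose out of reach is approached as far as the arm can. A call is refused whole if a number of a shift passes 5 or a number of a turn 8.59, either way. A call with a gripper value outside its range is refused whole. The fingers move at their own pace and stop on an object; the grip force is fixed at half the most. Time passes only in rows, so rows that do not move let the fingers close. It gives the time, the measured TCP pose, the force and the opening at its end, in the units of the state.
- robot.get_obs(): the state, without advancing time (a new reading comes with each control period).
- robot.snapshot(name): name is "side" or "top"; returns a dict with "image" (384x512x3 uint8, red, green, blue), "camera_matrix" (3x3 intrinsics, pixels), "pose" (4x4, takes a point from camera to world coordinates). Camera axes: x right, y up, looking along -z (the intrinsics and any distortion apply to the point x, -y, -z); pixel columns grow to the right and rows downward; lengths in m; the calibration is good to about 2 mm. A picture is of the moment at which its call begins. There is no depth.
- robot.close_job(): hands the job in, once; it reports no verdict.
The state is a dict: "time": time; "joint_positions": joint angles; "qvel": joint speeds; "joint_torque": joint torques, N m; "tool_pos": TCP position; "ee_rot": TCP orientation; "wrist_force": force on the tool from outside, world axes, zero at the start; "wrist_torque": the same for the moment, N m; "width": finger opening in m.
Only numpy, scipy, OpenCV 4.12 (cv2) and the standard library are available. Lean on these libraries where they do the work, as an engineer would, in place of code of your own. Each camera call takes 0.05 s, during which the arm holds its last target. There are 200 camera calls.

## Working session

There is one attempt and no reset: what is moved stays moved. The work goes in short steps, Python scripts to look and compute and a tool call to move; the robot and the scene stay as the last step left them, time stands still between calls to the robot, and variables do not carry over. Pictures are saved under pics/ and viewed, about 12 in all and at most 16, crops included, and the job is handed in when it is done.

Besides the shell and the picture viewer there is one more tool, called after "Call:" by a JSON object that holds its "method" and its "body", one argument or row to a line. carry_out: Moves the arm, as the interface text tells. Its arguments: {"type":"object","properties":{"targets":{"type":"array","items":{"type":"array","items":{"type":"number"}}}},"required":["targets"]}

```bash
mkdir -p pics; cat > h.py <<'E'
import numpy as np, cv2, pickle
from bench import robot
def snap(n,f):
    s=robot.snapshot(n); cv2.imwrite(f'pics/{f}.png',cv2.cvtColor(s['image'],cv2.COLOR_RGB2BGR)); pickle.dump(s,open(f'pics/{f}.pkl','wb')); return s
def w(s,u,v,z):
    K=np.array(s['camera_matrix']);P=np.array(s['pose'])
    d=np.linalg.solve(K,[u,v,1]); d=P[:3,:3]@[d[0],-d[1],-d[2]]
    o=P[:3,3]; return o+d*(z-o[2])/d[2]
def px(s,p):
    K=np.array(s['camera_matrix']);P=np.array(s['pose'])
    c=P[:3,:3].T@(np.array(p)-P[:3,3]); c=K@[c[0],-c[1],-c[2]]; return c[:2]/c[2]
E
python3 - <<'E'
from h import *
for n in('top','side'):
    s=snap(n,n+'0'); print(s.keys(),s['camera_matrix'],s['pose'])
    cv2.imwrite(f'pics/{n}0b.png',cv2.resize(cv2.imread(f'pics/{n}0.png'),(800,600),interpolation=cv2.INTER_CUBIC))
print(robot.get_obs())
E
```

```text
dict_keys(['image', 'camera_matrix', 'pose']) [[430.62878096   0.         259.70877222]
 [  0.         430.62878096 192.85191741]
 [  0.           0.           1.        ]] [[ 0.02431739  0.98861357 -0.14849877  0.34321271]
 [-0.99951142  0.02696066  0.01581273  0.00837215]
 [ 0.0196363   0.14804169  0.98878616  1.09785644]
 [ 0.          0.          0.          1.        ]]
dict_keys(['image', 'camera_matrix', 'pose']) [[418.21012483   0.         265.47181824]
 [  0.         418.21012483 194.73005717]
 [  0.           0.           1.        ]] [[-0.81009369  0.40420781 -0.42469314  0.01774047]
 [-0.58614759 -0.54181028  0.6023891   0.67352871]
 [ 0.01338727  0.73692447  0.67584252  0.81251619]
 [ 0.          0.          0.          1.        ]]
{'time': 0.1, 'joint_positions': array([-1.38406612e+00,  8.78543685e-02,  1.37208709e+00, -3.63316570e-05,
        1.68360200e+00, -1.03090231e-01]), 'qvel': array([ 3.00707226e-04,  4.63075495e-05, -4.40096945e-03,  1.74617736e-03,
       -4.03048018e-04,  1.79087698e-03]), 'joint_torque': array([ 1.37934705e-03, -3.41251552e+01, -3.03302515e+01,  7.19945971e-02,
        3.04779969e-02, -1.05986389e-04]), 'tool_pos': array([ 0.15707536, -0.52657747,  0.20444396]), 'ee_rot': array([-1.65537909,  1.56884518,  1.77602995]), 'wrist_force': array([-0.29000057, -0.11476012, -0.55199293]), 'wrist_torque': array([-0.00885156,  0.01267431, -0.01510884]), 'width': 0.09388443297926093}
```

View pics/top0b.png

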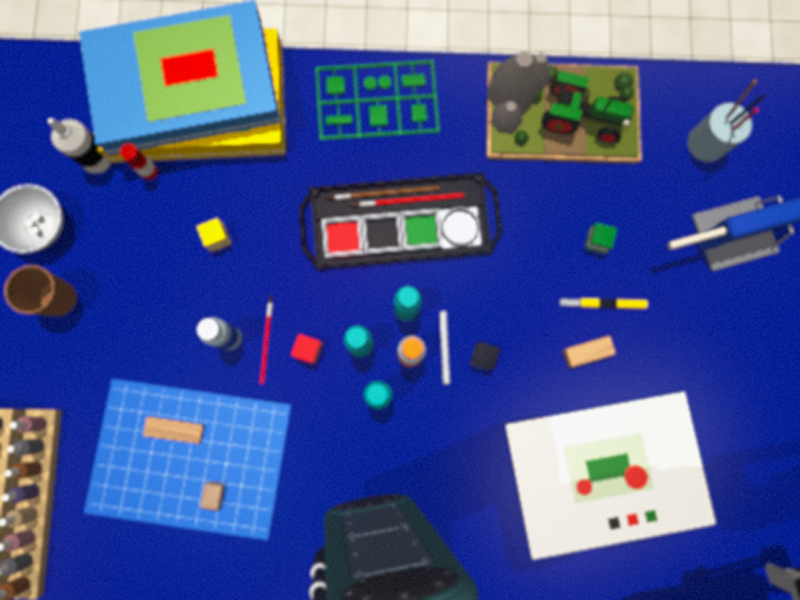

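View pics/side0b.png

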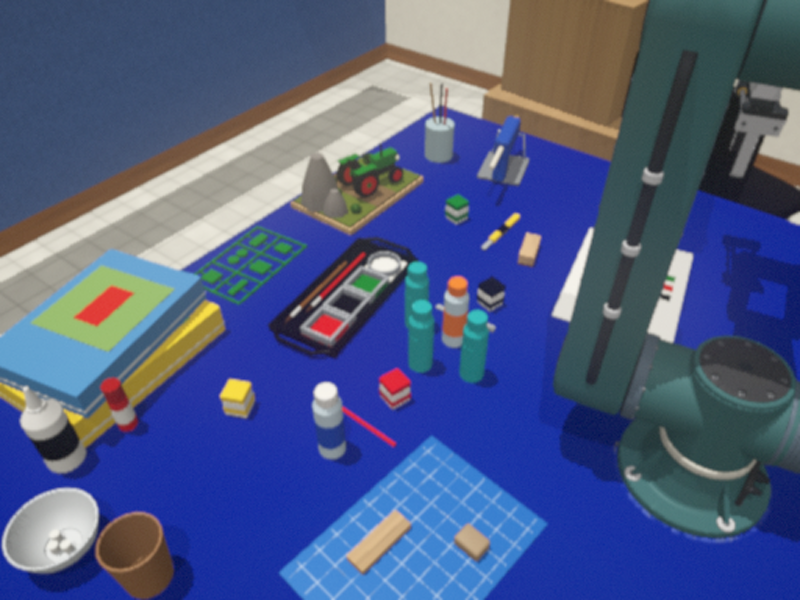

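Top view (800 px wide):

| Item | Pixel |
|---|---|
| Green pot | (601,237) |
| Red pot | (306,349) |
| Black pot | (485,357) |
| Yellow pot | (213,235) |
| White-cap bottle with blue label | (212,331) |
| Orange bottle | (411,350) |
| Turquoise bottles | (407,300), (357,340), (377,395) |
| Holders R, K, G, round | x = 343, 383, 422, 460 at y ≈ 232 |

There is also a white-nozzle glue bottle with a black label at (70,140). It isn't the thinner, because it has no blue label and no cylindrical cap.

Next I'll fit models to the silhouettes in both views.

```bash
cat > fit.py <<'E'
from h import *
from scipy.optimize import minimize
from scipy.spatial.transform import Rotation as Ro
def box(x,y,a,hx,hy,z0,z1):
    c,s=np.cos(a),np.sin(a)
    return [(x+c*i*hx-s*j*hy,y+s*i*hx+c*j*hy,z) for i in(-1,1) for j in(-1,1) for z in(z0,z1)]
def cyl(x,y,prof):
    return [(x+r*np.cos(t),y+r*np.sin(t),z) for r,z in prof for t in np.linspace(0,6.283,24)]
BOT=[(.02,0),(.02,.102),(.015,.110),(.015,.130)]
S=4
def notblue(im):
    im=im.astype(int); return (im[...,2]-im[...,0]<45).astype(np.uint8)
def render(s,pts,roi):
    x0,y0,x1,y1=roi; m=np.zeros(((y1-y0)*S,(x1-x0)*S),np.uint8)
    p=np.array([px(s,q) for q in pts]); p=((p+.5-[x0,y0])*S)*16
    cv2.fillConvexPoly(m,cv2.convexHull(p.astype(np.int32).reshape(-1,1,2)),1,shift=4); return m
def fit(model,p0,views,mask=notblue,rad=30):
    data=[]
    for s in views:
        c=np.array([px(s,q) for q in model(*p0)]); lo=(c.min(0)-rad).astype(int).clip(0); hi=(c.max(0)+rad).astype(int)
        hi=np.minimum(hi,[512,384]); roi=(*lo,*hi)
        m=mask(s['image'][lo[1]:hi[1],lo[0]:hi[0]])
        n,l=cv2.connectedComponents(m); r=render(s,model(*p0),roi)
        r=cv2.resize(r,m.shape[::-1],interpolation=cv2.INTER_AREA)
        k=np.bincount(l[(r>0)&(m>0)],minlength=2).argmax(); m=(l==k).astype(np.float32)
        data.append((s,roi,cv2.resize(m,None,fx=S,fy=S,interpolation=cv2.INTER_LINEAR)>.5))
    def cost(p):
        t=0
        for s,roi,m in data:
            r=render(s,model(*p),roi)>0; t-=(r&m).sum()/(r|m).sum()
        return t/len(data)
    p=np.array(p0,float); sx=[.008,.008,.3][:len(p)]
    for k in(1,.4,.2):
        r=minimize(cost,p,method='Nelder-Mead',options=dict(initial_simplex=np.vstack([p]+[p+np.eye(len(p))[i]*sx[i]*k for i in range(len(p))]),xatol=1e-5,fatol=1e-5)); p=r.x
    return p,-r.fun
E
cat > run.py <<'E'
from fit import *
T=pickle.load(open('pics/top0.pkl','rb'));D=pickle.load(open('pics/side0.pkl','rb'))
k=1.5625
pot=lambda x,y,a:box(x,y,a,.018,.018,0,.045)
for n,u,v in[('green',601,237),('red',306,349),('black',485,357),('yellow',213,235)]:
    p0=w(T,u/k,v/k,.04)[:2]
    for nm,vs in(('T',[T]),('S',[D]),('TS',[T,D])):
        p,c=min([fit(pot,[*p0,a],vs) for a in(0.1,.8)],key=lambda q:-q[1])
        print(n,nm,np.round(p[:2],4),'yaw',round(np.degrees(p[2])%90,1),round(c,3))
bot=lambda x,y:cyl(x,y,BOT)
for n,u,v in[('white',212,331),('orange',411,350),('t1',407,300),('t2',357,340),('t3',377,395)]:
    p0=w(T,u/k,v/k,.13)[:2]
    for nm,vs in(('T',[T]),('S',[D]),('TS',[T,D])):
        p,c=fit(bot,p0,vs); print(n,nm,np.round(p,4),round(c,3))
def grey(im):
    im=im.astype(int); m=(im.min(2)>95).astype(np.uint8); 
    m=cv2.morphologyEx(m,cv2.MORPH_OPEN,np.ones((2,2),np.uint8))
    n,l,st,_=cv2.connectedComponentsWithStats(m); l=(l==st[1:,4].argmax()+1).astype(np.uint8)
    c=cv2.convexHull(np.argwhere(l)[:,::-1].astype(np.int32).reshape(-1,1,2)); o=np.zeros_like(l); cv2.fillConvexPoly(o,c,1); return o
tray=lambda x,y,a:box(x,y,a,.032,.1295,.013,.020)
p0=w(T,401/k,233/k,.02)[:2]
for nm,vs in(('T',[T]),('S',[D]),('TS',[T,D])):
    p,c=fit(tray,[*p0,.05],vs,grey,10); print('tray',nm,np.round(p,4),round(c,3))
    for i in(1.5,.5,-.5,-1.5): print(np.round(p[:2]+i*.065*np.array([-np.sin(p[2]),np.cos(p[2])]),4))
print(Ro.from_euler('xyz',robot.get_obs()['ee_rot']).as_matrix().round(3))
a=[cv2.resize(s['image'][y:y+100,x:x+133],(400,300),interpolation=cv2.INTER_CUBIC) for s,x,y in[(T,195,110),(T,110,190),(T,290,120),(D,170,230)]]
cv2.imwrite('pics/mos.png',cv2.cvtColor(np.vstack([np.hstack(a[:2]),np.hstack(a[2:])]),cv2.COLOR_RGB2BGR))
E
python3 run.py
```

```text
green T [ 0.6176 -0.3231] yaw 60.3 0.691
green S [ 0.6189 -0.3251] yaw 49.6 0.84
green TS [ 0.6187 -0.3241] yaw 58.0 0.76
red T [0.4249 0.1481] yaw 77.4 0.853
red S [0.4269 0.1459] yaw 70.8 0.959
red TS [0.4261 0.1466] yaw 72.5 0.889
black T [ 0.42   -0.1357] yaw 74.0 0.817
black S [ 0.4203 -0.1356] yaw 1.9 0.851
black TS [ 0.4203 -0.1361] yaw 89.2 0.829
yellow T [0.6067 0.3084] yaw 23.9 0.928
yellow S [0.6097 0.3051] yaw 24.8 0.95
yellow TS [0.6074 0.3074] yaw 24.3 0.9
white T [0.4417 0.2787] 0.68
white S [0.472  0.2507] 0.465
white TS [0.4423 0.2782] 0.555
orange T [ 0.4217 -0.0173] 0.936
orange S [ 0.426  -0.0213] 0.906
orange TS [ 0.4228 -0.0173] 0.896
t1 T [ 0.5419 -0.074 ] 0.071
t1 S [0.4255 0.0725] 0.119
t1 TS [0.4783 0.0178] 0.086
t2 T [0.5004 0.1365] 0.061
t2 S [0.3703 0.1305] 0.122
t2 TS [0.3677 0.1286] 0.088
t3 T [0.3872 0.104 ] 0.052
t3 S [ 0.3936 -0.0919] 0.033
t3 TS [0.3265 0.0439] 0.037
tray T [ 0.6201 -0.      0.0997] 0.898
[0.6104 0.097 ]
[0.6168 0.0323]
[ 0.6233 -0.0324]
[ 0.6298 -0.097 ]
tray S [0.6176 0.0046 0.0936] 0.913
[0.6085 0.1017]
[0.6145 0.0369]
[ 0.6206 -0.0278]
[ 0.6267 -0.0925]
tray TS [0.6193 0.0023 0.1004] 0.901
[0.6095 0.0993]
[0.616  0.0346]
[ 0.6225 -0.0301]
[ 0.6291 -0.0947]
[[-0.     0.286 -0.958]
 [ 0.002 -0.958 -0.286]
 [-1.    -0.002 -0.   ]]
```

View pics/mos.png

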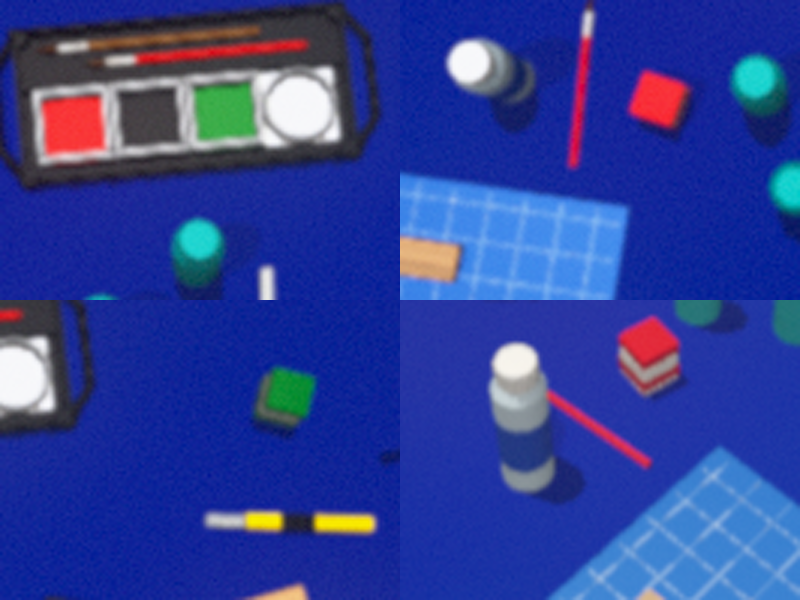

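The crops confirm each target: white cap with blue label at top-view (212,331), and red and green pots with square lids. The yaw fits were contaminated by shading, so I'll refit on lid, cap and floor colours only.

```bash
cat > run2.py <<'E'
import fit as F
from fit import *
import sys
tag=sys.argv[1] if len(sys.argv)>1 else '0'
T=pickle.load(open(f'pics/top{tag}.pkl','rb'));D=pickle.load(open(f'pics/side{tag}.pkl','rb'))
k=1.5625
I=lambda f:(lambda im:f(*[im[...,i].astype(int) for i in range(3)]).astype(np.uint8))
G=I(lambda r,g,b:(g>r+18)&(g>b+5)); R=I(lambda r,g,b:(r>g+50)&(r>b+30)); Bk=I(lambda r,g,b:(b-r<40)&(r<100)); TQ=I(lambda r,g,b:(g>r+35)&(g>60)&(b-g<40))
W=I(lambda r,g,b:(r>135)&(abs(r-b)<60))
lid=lambda x,y,a:box(x,y,a,.018,.018,.032,.045)
for n,u,v,m in[('green',601,237,G),('red',306,349,R),('black',485,357,Bk)]:
    p0=w(T,u/k,v/k,.04)[:2]
    for nm,vs in(('T',[T]),('S',[D]),('TS',[T,D])):
        p,c=max([fit(lid,[*p0,a],vs,m,8) for a in(0.1,.5,1.,1.4)],key=lambda q:q[1])
        print(n,nm,np.round(p[:2],4),'yaw',round(np.degrees(p[2])%90,1),round(c,3))
for n,u,v,pr,m in[('white',212,331,[(.015,.11),(.015,.13)],W),('t1',407,300,BOT,TQ),('t2',357,340,BOT,TQ),('t3',377,395,BOT,TQ)]:
    p0=w(T,u/k,v/k,.13)[:2]
    for nm,vs in(('T',[T]),('S',[D]),('TS',[T,D])):
        p,c=fit(lambda x,y:cyl(x,y,pr),p0,vs,m,8); print(n,nm,np.round(p,4),round(c,3))
r0=F.render
def rf(s,pts,roi):
    pts=np.array(pts); return r0(s,pts[pts[:,2]<.01],roi)&r0(s,pts[pts[:,2]>.01],roi)
F.render=rf
well=lambda x,y,a:box(x,y,a,.026,.026,.007,.020)
for n,u,v,m in[('hR',343,238,R),('hG',422,230,G)]:
    p0=w(T,u/k,v/k,.007)[:2]
    for nm,vs in(('T',[T]),('S',[D]),('TS',[T,D])):
        p,c=fit(well,[*p0,.09],vs,m,6); print(n,nm,np.round(p[:2],4),round(np.degrees(p[2]),1),round(c,3))
E
python3 run2.py
```

```text
green T [ 0.6193 -0.3246] yaw 75.1 0.877
green S [ 0.6221 -0.3297] yaw 12.0 0.74
green TS [ 0.6192 -0.3248] yaw 74.0 0.792
red T [0.424 0.147] yaw 72.4 0.91
red S [0.4271 0.1454] yaw 68.5 0.858
red TS [0.4248 0.147 ] yaw 73.3 0.861
black T [ 0.419  -0.1339] yaw 75.9 0.884
black S [ 0.4213 -0.1375] yaw 1.5 0.684
black TS [ 0.4191 -0.1335] yaw 73.3 0.773
white T [0.4424 0.2789] 0.813
white S [0.4333 0.2889] 0.629
white TS [0.4424 0.2789] 0.712
t1 T [ 0.4976 -0.0093] 0.929
t1 S [ 0.4984 -0.01  ] 0.729
t1 TS [ 0.4976 -0.0093] 0.829
t2 T [0.4355 0.064 ] 0.916
t2 S [0.4384 0.0602] 0.761
t2 TS [0.4358 0.064 ] 0.824
t3 T [0.3542 0.0311] 0.955
t3 S [0.3566 0.0291] 0.933
t3 TS [0.3544 0.0313] 0.928
hR T [0.6118 0.099 ] 6.8 0.943
hR S [0.6142 0.0961] 7.8 0.918
hR TS [0.6126 0.0977] 5.9 0.896
hG T [ 0.6271 -0.0305] 6.6 0.938
hG S [ 0.6302 -0.0328] 8.0 0.903
hG TS [ 0.6287 -0.0311] 8.2 0.886
```

Both views agree to about 2.5 mm, so I'm averaging them. I'll grip every pot with the jaws along about -16°, which keeps the gripper body clear of the bottles. First step: turn the tool and travel above the green pot.

```bash
cat > plan.py <<'E'
from fit import *
import sys
x,y,z,yaw=map(float,sys.argv[1:5]); o=robot.get_obs()
R=Ro.from_euler('xyz',o['ee_rot']).as_matrix(); cur=np.degrees(np.arctan2(R[1,1],R[0,1]))
turn=-((yaw-cur+90)%180-90)
R2=R@Ro.from_euler('x',turn,degrees=True).as_matrix()
d=np.array([x,y,z])-o['tool_pos']
print('t',o['time'],'pos',o['tool_pos'].round(4),'jaw',cur.round(1),'width',round(o['width'],4),'q6',o['joint_positions'][5].round(2),'F',o['wrist_force'].round(1))
print('turn deg',turn.round(2),'then shift cm',(R2.T@d*100).round(2),'| shift w/o turn',(R.T@d*100).round(2), 'tilt',R[:,0].round(4))
E
python3 plan.py .6205 -.326 .2 -15.5
```

```text
t 0.1 pos [ 0.1571 -0.5266  0.2044] jaw -73.4 width 0.0939 q6 -0.1 F [-0.3 -0.1 -0.6]
turn deg -57.89 then shift cm [  0.46  39.3  -31.71] | shift w/o turn [  0.46  -5.98 -50.14] tilt [-4.0e-04  1.9e-03 -1.0e+00]
```

Call:
{"method": "carry_out", "body": {
  "targets": [
    [0,0,0,0,-8.5],
    [0,0,0,0,-8.5],
    [0,0,0,0,-8.5],
    [0,0,0,0,-8.5],
    [0,0,0,0,-8.5],
    [0,0,0,0,-8.5],
    [0,0,0,0,-6.9],
    [0,0,0,0,0],
    [0,0,0,0,0]
  ]
}}

```text
time: 1.0
tool_pos: [0.1571, -0.5269, 0.205]
ee_rot: [-2.66, 1.57, 1.779]
wrist_force: [-0.3, 0.7, 0.9]
width: 0.094
```

```bash
python3 plan.py .6205 -.326 .2 -15.5
```

```text
t 1.0 pos [ 0.1571 -0.5269  0.205 ] jaw -15.6 width 0.094 q6 -1.11 F [-0.3  0.7  0.9]
turn deg -0.14 then shift cm [  0.51  39.29 -31.74] | shift w/o turn [  0.51  39.21 -31.84] tilt [-2.e-04  8.e-04 -1.e+00]
```

Call:
{"method": "carry_out", "body": {
  "targets": [
    [0,0,3.27,-2.65,0],
    [0,0,3.27,-2.65,0],
    [0,0,3.27,-2.65,0],
    [0,0,3.27,-2.65,0],
    [0,0,3.27,-2.65,0],
    [0,0,3.27,-2.65,0],
    [0,0,3.27,-2.65,0],
    [0,0,3.27,-2.65,0],
    [0,0,3.27,-2.65,0],
    [0,0,3.27,-2.65,0],
    [0,0,3.27,-2.65,0],
    [0,0,3.27,-2.65,0],
    [0,0,0,0,0],
    [0,0,0,0,0],
    [0,0,0,0,0]
  ]
}}

```text
time: 2.5
tool_pos: [0.6194, -0.3261, 0.2055]
ee_rot: [-0.825, 1.57, -2.668]
wrist_force: [-0.3, 0.4, -0.1]
width: 0.094
```

```bash
python3 plan.py .6205 -.326 .019 -15.5
```

```text
t 2.5 pos [ 0.6194 -0.3261  0.2055] jaw -15.6 width 0.094 q6 -0.29 F [-0.3  0.4 -0.1]
turn deg -0.1 then shift cm [18.65  0.11 -0.05] | shift w/o turn [18.65  0.11 -0.05] tilt [-7.e-04 -3.e-04 -1.e+00]
```

Call:
{"method": "carry_out", "body": {
  "targets": [
    [0,3.5,0.1,0,0],
    [0,3.5,0,0,0],
    [0,3.5,0,0,0],
    [0,3.5,0,0,0],
    [0,2,0,0,0],
    [0,1.5,0,0,0],
    [0,1.1,0,0,0],
    [0,0,0,0,0],
    [0.3,0,0,0,0],
    [0.5,0,0,0,0],
    [0.6,0,0,0,0],
    [0.7,0,0,0,0],
    [0.8,0,0,0,0],
    [1,0,0,0,0],
    [1,0,0,0,0],
    [1,0,0,0,0],
    [1,0,0,0,0],
    [1,0,0,0,0]
  ]
}}

```text
time: 4.3
tool_pos: [0.6211, -0.3257, 0.0194]
ee_rot: [-1.658, 1.571, 2.784]
wrist_force: [-0.4, 1.3, -0.1]
width: 0.0364
```

```bash
python3 plan.py .6286 -.0316 .2 6.9; python3 - <<'E'
from h import *
s=snap('side','g1'); d=snap('top','g1t')
a=cv2.resize(s['image'][90:190,240:373],(400,300),interpolation=3);b=cv2.resize(d['image'][90:240,290:490],(400,300),interpolation=3)
cv2.imwrite('pics/g1c.png',np.hstack([a,b])[...,::-1])
E
```

```text
t 4.3 pos [ 0.6211 -0.3257  0.0194] jaw -15.5 width 0.0364 q6 -0.29 F [-0.4  1.3 -0.1]
turn deg -22.39 then shift cm [-18.05   4.27 -29.11] | shift w/o turn [-18.05  -7.14 -28.54] tilt [-3.e-04  1.e-04 -1.e+00]
```

View pics/g1c.png

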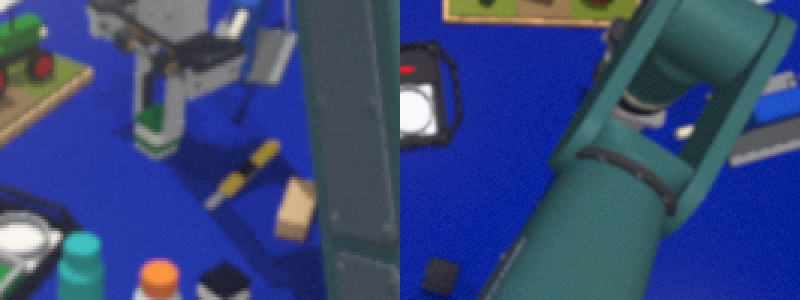

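The green pot is between the pads, width 36.4 mm, so it's squared up. Lift, turn and carry.

Call:
{"method": "carry_out", "body": {
  "targets": [
    [1,-0.5,0,0,0],
    [1,-1.5,0,0,0],
    [1,-3,0,0,0],
    [1,-3.5,0,0,0],
    [1,-3.5,0,0,-7.5],
    [1,-2,0,0,-7.5],
    [1,0,0,0,-7.4],
    [1,0,0.6,-4.16,0],
    [1,0,0.61,-4.16,0],
    [1,0,0.61,-4.16,0],
    [1,0,0.61,-4.16,0],
    [1,0,0.61,-4.16,0],
    [1,0,0.61,-4.16,0],
    [1,0,0.61,-4.15,0],
    [1,0,0,0,0],
    [1,0,0,0,0],
    [1,0,0,0,0]
  ]
}}

```text
time: 6.1
tool_pos: [0.6288, -0.0328, 0.1603]
ee_rot: [0.742, 1.569, -0.71]
wrist_force: [0.5, -0.1, -0.2]
width: 0.0362
```

```bash
python3 plan.py .6286 -.0316 .028 6.9; python3 - <<'E'
from h import *
s=snap('side','g2'); d=snap('top','g2t')
a=cv2.resize(s['image'][80:230,170:303],(532,600),interpolation=3)
cv2.imwrite('pics/g2c.png',a[...,::-1])
E
```

```text
t 6.1 pos [ 0.6288 -0.0328  0.1603] jaw 6.8 width 0.0362 q6 -0.26 F [ 0.5 -0.1 -0.2]
turn deg -0.05 then shift cm [13.23 -0.02 -0.13] | shift w/o turn [13.23 -0.02 -0.13] tilt [ 0.0012 -0.001  -1.    ]
```

View pics/g2c.png

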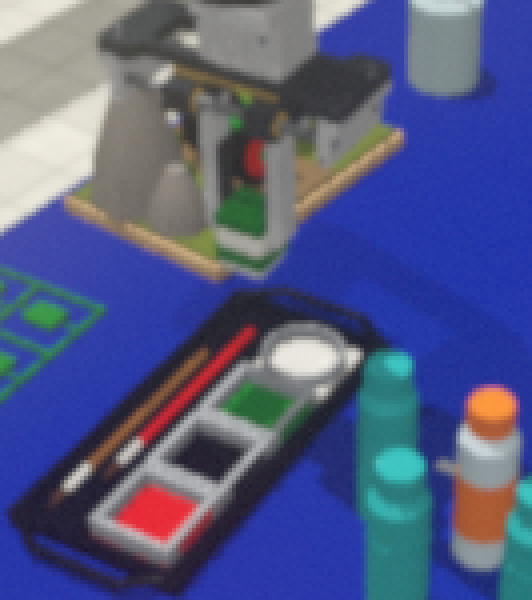

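```bash
python3 - <<'E'
from fit import *
s=pickle.load(open('pics/g2.pkl','rb'))
im=cv2.resize(s['image'][100:170,200:270],(560,560),interpolation=3)[...,::-1].copy()
a=np.radians(6.8)
P=np.array(box(.6288,-.0328,a,.018,.018,.141,.186))
for q in P:
    u=(px(s,q)+.5-[200,100])*8; cv2.circle(im,tuple(int(t) for t in u),4,(255,0,255),-1)
cv2.imwrite('pics/g2d.png',im)
E
```

```text
(no output)
```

View pics/g2d.png

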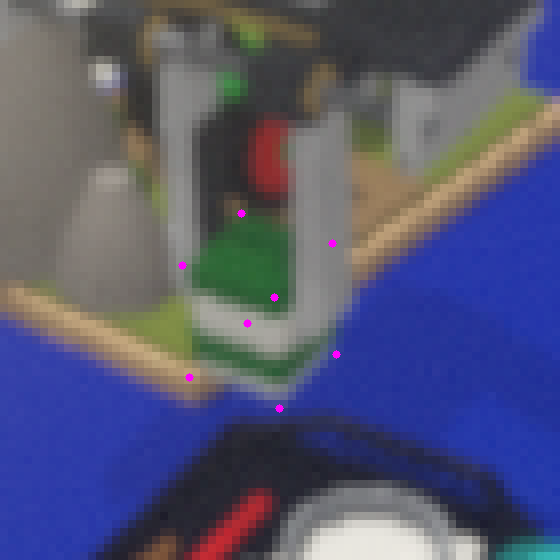

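The pot sits about 1–2 mm off toward −y, which is well inside the 8 mm clearance. I'll correct by 3 mm along tz and lower it.

Call:
{"method": "carry_out", "body": {
  "targets": [
    [1,2.5,0,-0.15,0],
    [1,3.5,0,-0.13,0],
    [1,3,0,0,0],
    [1,2,0,0,0],
    [1,1,0,0,0],
    [1,0.7,0,0,0],
    [1,0.3,0,0,0],
    [1,0,0,0,0],
    [1,0,0,0,0]
  ]
}}

```text
time: 7.1
tool_pos: [0.6291, -0.0291, 0.0309]
ee_rot: [1.284, 1.568, -0.166]
wrist_force: [0.8, 0.3, -0.7]
width: 0.0357
```

```bash
python3 plan.py .6286 -.0316 .0264 6.9
```

```text
t 7.1 pos [ 0.6291 -0.0291  0.0309] jaw 6.9 width 0.0357 q6 -0.26 F [ 0.8  0.3 -0.7]
turn deg -0.0 then shift cm [ 0.45 -0.08  0.24] | shift w/o turn [ 0.45 -0.08  0.24] tilt [ 2.4e-03 -4.0e-04 -1.0e+00]
```

Call:
{"method": "carry_out", "body": {
  "targets": [
    [1,0.15,0,0,0],
    [1,0.1,0,0,0],
    [1,0.1,0,0,0],
    [1,0,0,0,0],
    [1,0,0,0,0]
  ]
}}

```text
time: 7.6
tool_pos: [0.6284, -0.0288, 0.0264]
ee_rot: [1.315, 1.57, -0.135]
wrist_force: [-0.3, 0.6, 1.0]
width: 0.0363
```

Call:
{"method": "carry_out", "body": {
  "targets": [
    [1,0.05,0,0,0],
    [1,0.05,0,0,0],
    [1,0,0,0,0],
    [1,0,0,0,0]
  ]
}}

```text
time: 8.0
tool_pos: [0.6284, -0.0288, 0.0263]
ee_rot: [1.28, 1.57, -0.17]
wrist_force: [-2.5, 0.7, 6.1]
width: 0.0359
```

Call:
{"method": "carry_out", "body": {
  "targets": [
    [1,0.05,0,0,0],
    [1,0.05,0,0,0],
    [1,0,0,0,0],
    [1,0,0,0,0]
  ]
}}

```text
time: 8.4
tool_pos: [0.6285, -0.0289, 0.0264]
ee_rot: [1.222, 1.57, -0.229]
wrist_force: [-2.9, -0.1, 9.7]
width: 0.0357
```

Contact at tip z 0.0264, exactly the expected floor height. Ease off, release and rise.

Call:
{"method": "carry_out", "body": {
  "targets": [
    [1,-0.1,0,0,0],
    [1,-0.05,0,0,0],
    [0.55,0,0,0,0],
    [0.45,0,0,0,0],
    [0.35,0,0,0,0],
    [0.3,0,0,0,0],
    [0.3,0,0,0,0],
    [0.3,0,0,0,0],
    [0.3,-0.5,0,0,0],
    [0.3,-1.5,0,0,0],
    [0.2,-3,0,0,0],
    [0.1,-4,0,0,0],
    [0,-4.5,0,0,0],
    [0,-3.5,0,0,0],
    [0,0,0,0,0],
    [0,0,0,0,0]
  ]
}}

```text
time: 10.0
tool_pos: [0.6289, -0.029, 0.1981]
ee_rot: [1.287, 1.566, -0.163]
wrist_force: [-1.3, -0.2, -0.3]
width: 0.0936
```

```bash
python3 plan.py .4255 .1463 .2 -17; python3 - <<'E'
from h import *
snap('side','g3'); snap('top','g3t')
E
sed "s/top0/g3t/;s/side0/g3/" run2.py >/dev/null; python3 - <<'E'
from fit import *
s=pickle.load(open('pics/g3.pkl','rb'));t=pickle.load(open('pics/g3t.pkl','rb'))
a=cv2.resize(s['image'][120:240,165:285],(400,400),interpolation=3);b=cv2.resize(t['image'][80:200,180:300],(400,400),interpolation=3)
cv2.imwrite('pics/g3c.png',np.hstack([a,b])[...,::-1])
E
```

```text
t 10.0 pos [ 0.6289 -0.029   0.1981] jaw 6.9 width 0.0936 q6 -0.26 F [-1.3 -0.2 -0.3]
turn deg 23.91 then shift cm [ -0.29 -24.57 -10.81] | shift w/o turn [ -0.29 -18.08 -19.84] tilt [ 4.3e-03 -7.0e-04 -1.0e+00]
```

View pics/g3c.png

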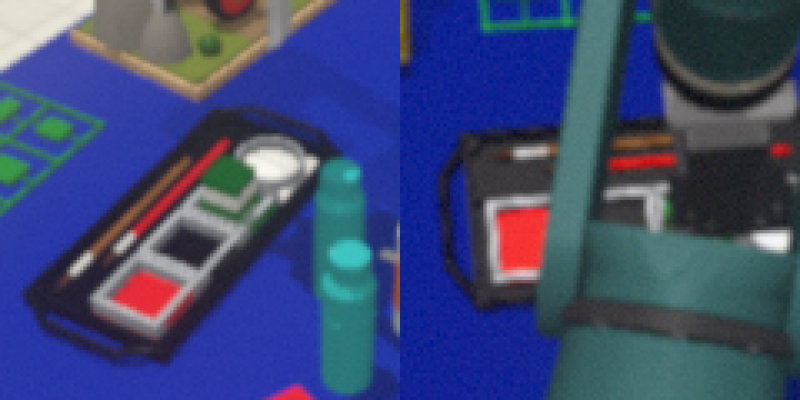

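The green pot stands upright in the green holder. Next the red pot.

Call:
{"method": "carry_out", "body": {
  "targets": [
    [0,0,0,0,8],
    [0,0,0,0,8],
    [0,0,0,0,7.9],
    [0,0,-3.51,-1.545,0],
    [0,0,-3.51,-1.545,0],
    [0,0,-3.51,-1.545,0],
    [0,0,-3.51,-1.545,0],
    [0,0,-3.51,-1.545,0],
    [0,0,-3.51,-1.545,0],
    [0,0,-3.51,-1.545,0],
    [0,0,0,0,0],
    [0,0,0,0,0],
    [0,0,0,0,0]
  ]
}}

```text
time: 11.4
tool_pos: [0.425, 0.1457, 0.1944]
ee_rot: [-0.755, 1.569, -2.623]
wrist_force: [0.5, -0.0, 0.1]
width: 0.0941
```

```bash
python3 plan.py .4255 .1463 .0194 -17
```

```text
t 11.4 pos [0.425  0.1457 0.1944] jaw -17.0 width 0.0941 q6 0.5 F [ 0.5 -0.   0.1]
turn deg -0.04 then shift cm [17.5   0.05 -0.09] | shift w/o turn [17.5   0.05 -0.09] tilt [-0.0017 -0.001  -1.    ]
```

Call:
{"method": "carry_out", "body": {
  "targets": [
    [0,3.5,0.05,-0.09,0],
    [0,3.5,0,0,0],
    [0,3.5,0,0,0],
    [0,3,0,0,0],
    [0,2,0,0,0],
    [0,1.2,0,0,0],
    [0,0.8,0,0,0],
    [0,0,0,0,0],
    [0.3,0,0,0,0],
    [0.5,0,0,0,0],
    [0.6,0,0,0,0],
    [0.7,0,0,0,0],
    [0.8,0,0,0,0],
    [1,0,0,0,0],
    [1,0,0,0,0],
    [1,0,0,0,0],
    [1,0,0,0,0],
    [1,0,0,0,0]
  ]
}}

```text
time: 13.2
tool_pos: [0.4255, 0.1471, 0.0204]
ee_rot: [-0.7, 1.571, -2.567]
wrist_force: [-1.2, 0.7, -1.0]
width: 0.0358
```

```bash
python3 plan.py .613 .0976 .16 6.9
```

```text
t 13.2 pos [0.4255 0.1471 0.0204] jaw -17.0 width 0.0358 q6 0.5 F [-1.2  0.7 -1. ]
turn deg -23.89 then shift cm [-13.96  18.02   7.17] | shift w/o turn [-13.96  19.37  -0.74] tilt [-1.e-04 -1.e-04 -1.e+00]
```

Call:
{"method": "carry_out", "body": {
  "targets": [
    [1,-0.5,0,0,0],
    [1,-1.5,0,0,0],
    [1,-3,0,0,0],
    [1,-3.5,0,0,0],
    [1,-3.5,0,0,0],
    [1,-2,0,0,0],
    [1,0,0,0,-8],
    [1,0,0,0,-8],
    [1,0,0,0,-7.9],
    [1,0,3,1.195,0],
    [1,0,3,1.195,0],
    [1,0,3,1.195,0],
    [1,0,3,1.195,0],
    [1,0,3,1.195,0],
    [1,0,3,1.195,0],
    [1,0,0,0,0],
    [1,0,0,0,0],
    [1,0,0,0,0]
  ]
}}

```text
time: 15.0
tool_pos: [0.6121, 0.0979, 0.1606]
ee_rot: [-1.954, 1.57, 2.879]
wrist_force: [0.0, 0.5, -0.1]
width: 0.036
```

```bash
cat > chk.py <<'E'
from fit import *
import sys
f=sys.argv[1]; dz=float(sys.argv[2]); o=robot.get_obs(); x,y,z=o['tool_pos']
s=snap('side',f); R=Ro.from_euler('xyz',o['ee_rot']).as_matrix(); a=np.arctan2(R[1,1],R[0,1])
P=np.array(box(x,y,a,.018,.018,z-dz,z-dz+.045)); c=px(s,P.mean(0)).astype(int)-35
im=cv2.resize(s['image'][c[1]:c[1]+70,c[0]:c[0]+70],(560,560),interpolation=3)[...,::-1].copy()
for q in P: cv2.circle(im,tuple(int(t) for t in (px(s,q)+.5-c)*8),4,(255,0,255),-1)
cv2.imwrite(f'pics/{f}c.png',im)
E
python3 plan.py .613 .0976 .0274 6.9; python3 chk.py r2 .0204
```

```text
t 15.0 pos [0.6121 0.0979 0.1606] jaw 6.9 width 0.036 q6 -0.05 F [ 0.   0.5 -0.1]
turn deg 0.03 then shift cm [13.32  0.09  0.04] | shift w/o turn [13.32  0.09  0.04] tilt [-5.e-04  1.e-04 -1.e+00]
```

View pics/r2c.png

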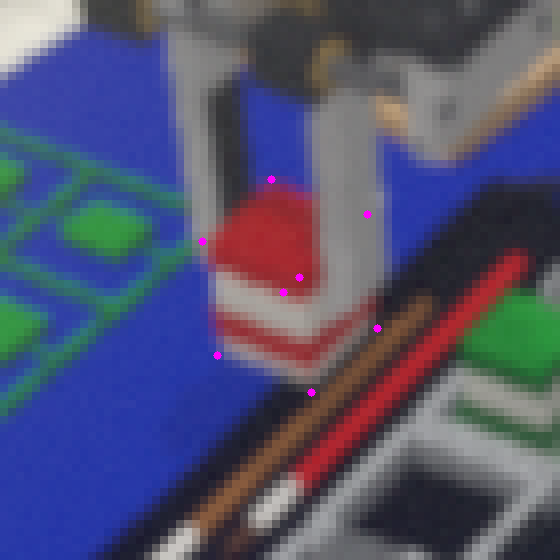

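The red pot is held square, within about 1 px of the prediction. Lower it.

Call:
{"method": "carry_out", "body": {
  "targets": [
    [1,2.5,0.09,-0.1,0],
    [1,3.5,0,0,0],
    [1,3,0,0,0],
    [1,2,0,0,0],
    [1,1,0,0,0],
    [1,0.7,0,0,0],
    [1,0.3,0,0,0],
    [1,0,0,0,0],
    [1,0.1,0,0,0],
    [1,0.1,0,0,0],
    [1,0,0,0,0],
    [1,0,0,0,0]
  ]
}}

```text
time: 16.25
tool_pos: [0.6138, 0.0986, 0.0287]
ee_rot: [1.402, 1.57, -0.049]
wrist_force: [0.1, -1.1, 0.1]
width: 0.0354
```

Call:
{"method": "carry_out", "body": {
  "targets": [
    [1,0.06,0,0,0],
    [1,0.05,0,0,0],
    [1,0,0,0,0],
    [1,0,0,0,0]
  ]
}}

```text
time: 16.65
tool_pos: [0.6138, 0.0986, 0.0275]
ee_rot: [0.994, 1.571, -0.457]
wrist_force: [-0.8, -0.2, 0.4]
width: 0.0357
```

Call:
{"method": "carry_out", "body": {
  "targets": [
    [1,0.05,0,0,0],
    [1,0.05,0,0,0],
    [1,0,0,0,0],
    [1,0,0,0,0]
  ]
}}

```text
time: 17.05
tool_pos: [0.6138, 0.0986, 0.0275]
ee_rot: [1.246, 1.57, -0.204]
wrist_force: [-1.9, -0.4, 5.0]
width: 0.0358
```

Contact at the expected height. Release and rise.

Call:
{"method": "carry_out", "body": {
  "targets": [
    [1,-0.07,0,0,0],
    [1,0,0,0,0],
    [0.55,0,0,0,0],
    [0.45,0,0,0,0],
    [0.35,0,0,0,0],
    [0.3,0,0,0,0],
    [0.3,0,0,0,0],
    [0.3,0,0,0,0],
    [0.3,-0.5,0,0,0],
    [0.3,-1.5,0,0,0],
    [0.2,-3,0,0,0],
    [0.1,-4,0,0,0],
    [0,-4.5,0,0,0],
    [0,-3.5,0,0,0],
    [0,0,0,0,0],
    [0,0,0,0,0]
  ]
}}

```text
time: 18.65
tool_pos: [0.6143, 0.0987, 0.1996]
ee_rot: [1.488, 1.567, 0.038]
wrist_force: [-0.7, 0.3, -0.8]
width: 0.0941
```

```bash
python3 plan.py .42 -.1355 .2 -16
```

```text
t 18.65 pos [0.6143 0.0987 0.1996] jaw 6.9 width 0.0941 q6 -0.05 F [-0.7  0.3 -0.8]
turn deg 22.91 then shift cm [ -0.13 -12.23  27.87] | shift w/o turn [ -0.13 -22.11  20.91] tilt [ 4.2e-03  2.0e-04 -1.0e+00]
```

Call:
{"method": "carry_out", "body": {
  "targets": [
    [0,0,0,0,8],
    [0,0,0,0,8],
    [0,0,0,0,6.9],
    [0,0,-1.53,3.484,0],
    [0,0,-1.53,3.484,0],
    [0,0,-1.53,3.484,0],
    [0,0,-1.53,3.484,0],
    [0,0,-1.53,3.484,0],
    [0,0,-1.53,3.484,0],
    [0,0,-1.53,3.484,0],
    [0,0,-1.53,3.484,0],
    [0,0,0,0,0],
    [0,0,0,0,0],
    [0,0,0,0,0]
  ]
}}

```text
time: 20.05
tool_pos: [0.4192, -0.1347, 0.1961]
ee_rot: [-2.021, 1.569, 2.413]
wrist_force: [-0.2, -0.4, 0.1]
width: 0.0939
```

```bash
python3 plan.py .42 -.1355 .0194 -16; python3 - <<'E'
from fit import *
s=snap('side','k1')
P=np.array(box(.4212,-.1367,np.radians(-16),.018,.018,0,.045)); c=px(s,P.mean(0)).astype(int)-35
im=cv2.resize(s['image'][c[1]:c[1]+70,c[0]:c[0]+70],(560,560),interpolation=3)[...,::-1].copy()
for q in P: cv2.circle(im,tuple(int(t) for t in (px(s,q)+.5-c)*8),4,(255,0,255),-1)
cv2.imwrite('pics/k1c.png',im)
E
```

```text
t 20.05 pos [ 0.4192 -0.1347  0.1961] jaw -15.9 width 0.0939 q6 -0.16 F [-0.2 -0.4  0.1]
turn deg 0.05 then shift cm [17.67  0.12  0.07] | shift w/o turn [17.67  0.12  0.07] tilt [-0.0013  0.0012 -1.    ]
```

View pics/k1c.png

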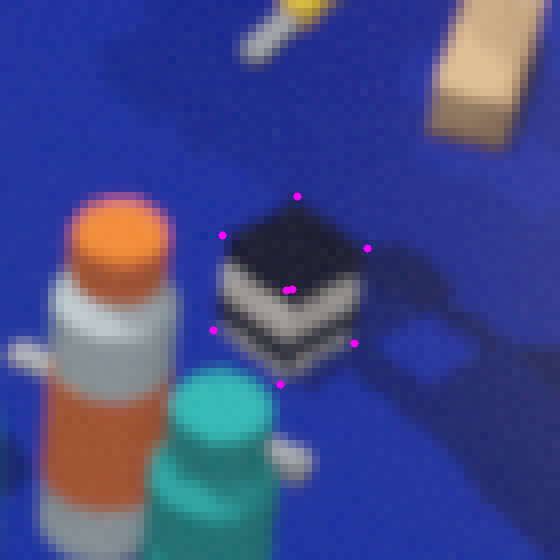

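The overlay fits: yaw is right, and the pot is about 1–2 mm further toward −y. Grasp it.

Call:
{"method": "carry_out", "body": {
  "targets": [
    [0,3.5,0.1,0.2,0],
    [0,3.5,0,0,0],
    [0,3.5,0,0,0],
    [0,3,0,0,0],
    [0,2,0,0,0],
    [0,1.3,0,0,0],
    [0,0.8,0,0,0],
    [0,0,0,0,0],
    [0.3,0,0,0,0],
    [0.5,0,0,0,0],
    [0.6,0,0,0,0],
    [0.7,0,0,0,0],
    [0.8,0,0,0,0],
    [1,0,0,0,0],
    [1,0,0,0,0],
    [1,0,0,0,0],
    [1,0,0,0,0],
    [1,0,0,0,0]
  ]
}}

```text
time: 21.9
tool_pos: [0.4196, -0.1378, 0.0211]
ee_rot: [0.734, 1.571, -1.116]
wrist_force: [-0.4, 0.4, 0.4]
width: 0.0357
```

```bash
python3 plan.py .6208 .0335 .2 6.9
```

```text
t 21.9 pos [ 0.4196 -0.1378  0.0211] jaw -16.0 width 0.0357 q6 -0.17 F [-0.4  0.4  0.4]
turn deg -22.9 then shift cm [-17.89  22.03 -14.59] | shift w/o turn [-17.89  14.62 -22.01] tilt [ 1.e-04 -2.e-04 -1.e+00]
```

Call:
{"method": "carry_out", "body": {
  "targets": [
    [1,-0.5,0,0,0],
    [1,-1.5,0,0,0],
    [1,-3,0,0,0],
    [1,-4,0,0,0],
    [1,-4,0,0,0],
    [1,-3,0,0,0],
    [1,-2,0,0,-8],
    [1,0,0,0,-8],
    [1,0,0,0,-6.9],
    [1,0,3.147,-2.084,0],
    [1,0,3.147,-2.084,0],
    [1,0,3.147,-2.084,0],
    [1,0,3.147,-2.084,0],
    [1,0,3.147,-2.084,0],
    [1,0,3.147,-2.084,0],
    [1,0,3.147,-2.084,0],
    [1,0,0,0,0],
    [1,0,0,0,0],
    [1,0,0,0,0]
  ]
}}

```text
time: 23.8
tool_pos: [0.6201, 0.0329, 0.2012]
ee_rot: [-0.943, 1.57, -2.393]
wrist_force: [-0.5, 0.2, -1.0]
width: 0.0361
```

```bash
python3 plan.py .6208 .0335 .0281 6.9;  python3 chk.py k2 .0211
```

```text
t 23.8 pos [0.6201 0.0329 0.2012] jaw 6.9 width 0.0361 q6 -0.16 F [-0.5  0.2 -1. ]
turn deg -0.03 then shift cm [17.31  0.09 -0.06] | shift w/o turn [17.31  0.09 -0.06] tilt [-6.e-04 -5.e-04 -1.e+00]
```

View pics/k2c.png

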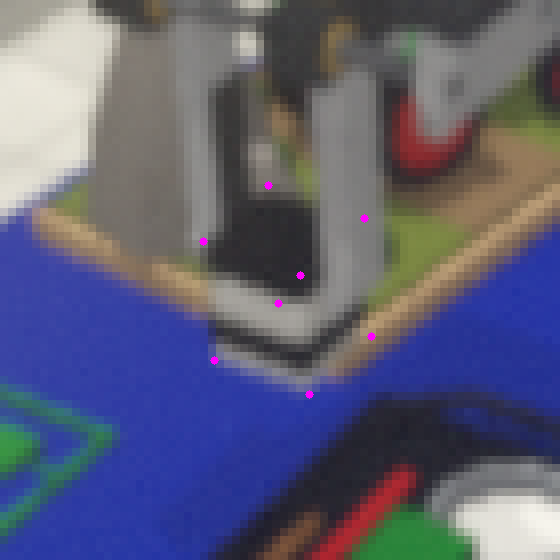

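The black pot is held well, with only a tiny offset. Lower it.

Call:
{"method": "carry_out", "body": {
  "targets": [
    [1,3,0.09,-0.1,0],
    [1,4,0,0,0],
    [1,4,0,0,0],
    [1,3,0,0,0],
    [1,1.6,0,0,0],
    [1,0.9,0,0,0],
    [1,0.4,0,0,0],
    [1,0,0,0,0],
    [1,0.1,0,0,0],
    [1,0.1,0,0,0],
    [1,0,0,0,0],
    [1,0,0,0,0]
  ]
}}

```text
time: 25.05
tool_pos: [0.6218, 0.0347, 0.0305]
ee_rot: [1.268, 1.57, -0.182]
wrist_force: [0.1, -0.3, -0.9]
width: 0.0357
```

Call:
{"method": "carry_out", "body": {
  "targets": [
    [1,0.06,0,0,0],
    [1,0.05,0,0,0],
    [1,0,0,0,0],
    [1,0,0,0,0]
  ]
}}

```text
time: 25.45
tool_pos: [0.6215, 0.0347, 0.0288]
ee_rot: [-1.275, 1.571, -2.725]
wrist_force: [-0.1, -0.5, -1.1]
width: 0.0358
```

Call:
{"method": "carry_out", "body": {
  "targets": [
    [1,0.05,0,0,0],
    [1,0.05,0,0,0],
    [1,0,0,0,0],
    [1,0,0,0,0]
  ]
}}

```text
time: 25.85
tool_pos: [0.6216, 0.0346, 0.0281]
ee_rot: [0.944, 1.571, -0.506]
wrist_force: [0.1, -0.3, 1.2]
width: 0.0361
```

Call:
{"method": "carry_out", "body": {
  "targets": [
    [1,0.04,0,0,0],
    [1,0.03,0,0,0],
    [1,0,0,0,0]
  ]
}}

```text
time: 26.15
tool_pos: [0.6216, 0.0346, 0.0281]
ee_rot: [1.103, 1.57, -0.347]
wrist_force: [-2.2, -0.5, 5.0]
width: 0.0358
```

Call:
{"method": "carry_out", "body": {
  "targets": [
    [1,-0.07,0,0,0],
    [1,0,0,0,0],
    [0.55,0,0,0,0],
    [0.45,0,0,0,0],
    [0.35,0,0,0,0],
    [0.3,0,0,0,0],
    [0.3,0,0,0,0],
    [0.3,0,0,0,0],
    [0.3,-0.5,0,0,0],
    [0.3,-1.5,0,0,0],
    [0.2,-3,0,0,0],
    [0.1,-4,0,0,0],
    [0,-4.5,0,0,0],
    [0,-4.5,0,0,0],
    [0,-2,0,0,0],
    [0,0,0,0,0],
    [0,0,0,0,0]
  ]
}}

```text
time: 27.85
tool_pos: [0.6215, 0.0347, 0.2284]
ee_rot: [1.289, 1.57, -0.161]
wrist_force: [-0.8, -0.4, -0.8]
width: 0.0941
```

```bash
python3 plan.py .4435 .2775 .22 6.9
```

```text
t 27.85 pos [0.6215 0.0347 0.2284] jaw 6.9 width 0.0941 q6 -0.16 F [-0.8 -0.4 -0.8]
turn deg 0.01 then shift cm [  0.82 -14.75 -26.25] | shift w/o turn [  0.82 -14.75 -26.25] tilt [ 1.e-03 -2.e-04 -1.e+00]
```

Call:
{"method": "carry_out", "body": {
  "targets": [
    [0,0.1,-1.844,-3.281,0],
    [0,0.1,-1.844,-3.281,0],
    [0,0.1,-1.844,-3.281,0],
    [0,0.1,-1.844,-3.281,0],
    [0,0.1,-1.844,-3.281,0],
    [0,0.1,-1.844,-3.281,0],
    [0,0.1,-1.844,-3.281,0],
    [0,0.1,-1.844,-3.281,0],
    [0,0,0,0,0],
    [0,0,0,0,0],
    [0,0,0,0,0]
  ]
}}

```text
time: 28.95
tool_pos: [0.4436, 0.2765, 0.2185]
ee_rot: [-0.964, 1.568, -2.415]
wrist_force: [0.3, -1.1, 0.7]
width: 0.0941
```

```bash
python3 plan.py .4435 .2775 .057 6.9;  python3 - <<'E'
from fit import *
s=snap('side','w1')
P=np.array(cyl(.4447,.2763,BOT)); c=px(s,P.mean(0)).astype(int)-50
im=cv2.resize(s['image'][c[1]:c[1]+100,c[0]:c[0]+100],(600,600),interpolation=3)[...,::-1].copy()
for q in P: cv2.circle(im,tuple(int(t) for t in (px(s,q)+.5-c)*6),1,(255,0,255),-1)
t=pickle.load(open('pics/k2.pkl','rb'))
cv2.imwrite('pics/w1c.png',im)
E
```

```text
t 28.95 pos [0.4436 0.2765 0.2185] jaw 6.8 width 0.0941 q6 0.33 F [ 0.3 -1.1  0.7]
turn deg -0.05 then shift cm [16.15  0.04 -0.12] | shift w/o turn [16.15  0.04 -0.12] tilt [-0.002  -0.0018 -1.    ]
```

View pics/w1c.png

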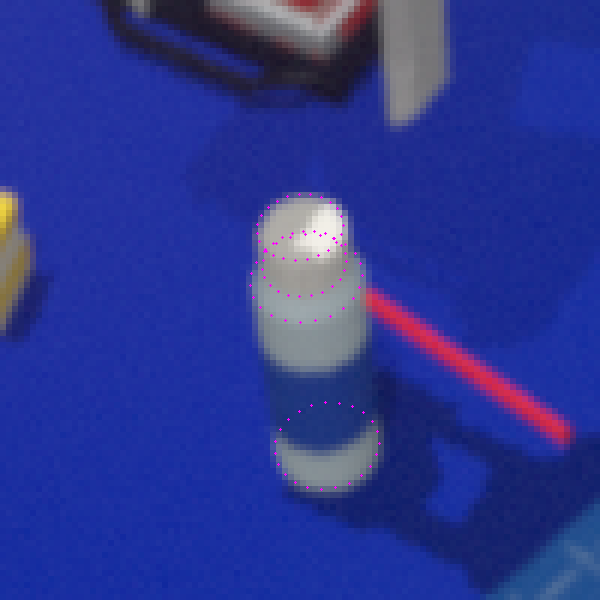

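The overlay matches the thinner bottle (white cap, blue label) to within a pixel. Grasp it at mid-body.

Call:
{"method": "carry_out", "body": {
  "targets": [
    [0,3,0.04,-0.1,0],
    [0,3.5,0,0,0],
    [0,3.5,0,0,0],
    [0,3,0,0,0],
    [0,1.8,0,0,0],
    [0,1,0,0,0],
    [0,0.4,0,0,0],
    [0,0,0,0,0],
    [0.3,0,0,0,0],
    [0.45,0,0,0,0],
    [0.5,0,0,0,0],
    [0.55,0,0,0,0],
    [0.6,0,0,0,0],
    [0.65,0,0,0,0],
    [1,0,0,0,0],
    [1,0,0,0,0],
    [1,0,0,0,0],
    [1,0,0,0,0]
  ]
}}

```text
time: 30.8
tool_pos: [0.4437, 0.2785, 0.0579]
ee_rot: [-1.155, 1.571, -2.605]
wrist_force: [-0.2, -0.4, 0.4]
width: 0.0397
```

```bash
python3 plan.py .6364 -.0962 .22 6.9
```

```text
t 30.8 pos [0.4437 0.2785 0.0579] jaw 6.9 width 0.0397 q6 0.33 F [-0.2 -0.4  0.4]
turn deg 0.01 then shift cm [-16.21  14.62  39.52] | shift w/o turn [-16.21  14.62  39.52] tilt [-2.e-04 -1.e-04 -1.e+00]
```

Call:
{"method": "carry_out", "body": {
  "targets": [
    [1,-0.5,0,0,0],
    [1,-1.5,0,0,0],
    [1,-3,0,0,0],
    [1,-4,0,0,0],
    [1,-3.5,0,0,0],
    [1,-2.5,0,0,0],
    [1,-1.2,0,0,0],
    [1,0,0,0,0],
    [1,0,0.5,1.5,0],
    [1,0,1,2.5,0]
  ]
}}

```text
time: 31.8
tool_pos: [0.4622, 0.2409, 0.2175]
ee_rot: [-1.447, 1.567, -2.895]
wrist_force: [0.8, -0.8, -1.4]
width: 0.0398
```

Call:
{"method": "carry_out", "body": {
  "targets": [
    [1,0,1.19,3.24,0],
    [1,0,1.19,3.23,0],
    [1,0,1.19,3.23,0],
    [1,0,1.19,3.23,0],
    [1,0,1.19,3.23,0],
    [1,0,1.19,3.23,0],
    [1,0,1.19,3.23,0],
    [1,0,1.19,3.23,0],
    [1,0,1.19,3.23,0],
    [1,0,1.19,3.23,0],
    [1,0,0.8,2,0],
    [1,0,0.4,1.21,0],
    [1,0,0,0,0],
    [1,0,0,0,0],
    [1,0,0,0,0]
  ]
}}

```text
time: 33.3
tool_pos: [0.6358, -0.0949, 0.2199]
ee_rot: [-2.521, 1.57, 2.314]
wrist_force: [-0.0, 1.0, -1.0]
width: 0.0397
```

```bash
python3 plan.py .6364 -.0962 .0649 6.9;  python3 - <<'E'
from fit import *
o=robot.get_obs(); x,y,z=o['tool_pos']
s=snap('side','w2')
P=np.array([q+np.array([x,y,z-.0579]) for q in np.array(cyl(0,0,BOT))])
H=np.array(cyl(.6364+.0012,-.0962-.0012,[(.028,.020)]))
c=np.array([180,70])
im=cv2.resize(s['image'][c[1]:c[1]+120,c[0]:c[0]+120],(600,600),interpolation=3)[...,::-1].copy()
for q in [*P,*H]: cv2.circle(im,tuple(int(t) for t in (px(s,q)+.5-c)*5),1,(255,0,255),-1)
cv2.imwrite('pics/w2c.png',im)
E
```

```text
t 33.3 pos [ 0.6358 -0.0949  0.2199] jaw 7.0 width 0.0397 q6 -0.36 F [-0.  1. -1.]
turn deg 0.09 then shift cm [15.5   0.05  0.15] | shift w/o turn [15.5   0.05  0.15] tilt [-5.e-04  5.e-04 -1.e+00]
```

View pics/w2c.png

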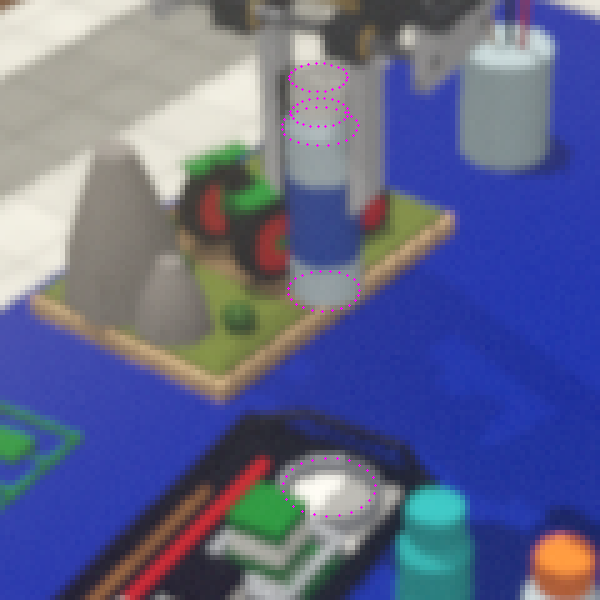

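The bottle is held upright and as predicted, and the ring is about 1 mm further toward −y. Lower it.

Call:
{"method": "carry_out", "body": {
  "targets": [
    [1,1.5,0,0.15,0],
    [1,3,0,0.1,0],
    [1,3.5,0,0,0],
    [1,3,0,0,0],
    [1,2,0,0,0],
    [1,1,0,0,0],
    [1,0.7,0,0,0],
    [1,0.3,0,0,0],
    [1,0,0,0,0],
    [1,0,0,0,0]
  ]
}}

```text
time: 34.35
tool_pos: [0.6374, -0.0989, 0.0714]
ee_rot: [1.181, 1.568, -0.27]
wrist_force: [-0.0, 0.6, -0.5]
width: 0.0398
```

Call:
{"method": "carry_out", "body": {
  "targets": [
    [1,0.1,0,0,0],
    [1,0.1,0,0,0],
    [1,0.1,0,0,0],
    [1,0,0,0,0],
    [1,0,0,0,0]
  ]
}}

```text
time: 34.85
tool_pos: [0.6365, -0.0987, 0.0669]
ee_rot: [-1.217, 1.571, -2.668]
wrist_force: [0.0, -0.3, -2.0]
width: 0.0399
```

Call:
{"method": "carry_out", "body": {
  "targets": [
    [1,0.06,0,0,0],
    [1,0.06,0,0,0],
    [1,0.05,0,0,0],
    [1,0,0,0,0],
    [1,0,0,0,0]
  ]
}}

```text
time: 35.35
tool_pos: [0.6365, -0.0987, 0.0652]
ee_rot: [-0.801, 1.571, -2.252]
wrist_force: [-0.4, 0.4, -2.0]
width: 0.0397
```

Call:
{"method": "carry_out", "body": {
  "targets": [
    [1,0.05,0,0,0],
    [1,0.05,0,0,0],
    [1,0,0,0,0],
    [1,0,0,0,0]
  ]
}}

```text
time: 35.75
tool_pos: [0.6367, -0.0988, 0.0649]
ee_rot: [0.952, 1.57, -0.499]
wrist_force: [-0.6, 0.8, 1.4]
width: 0.0399
```

Floor contact at 0.0649, as expected. Release and retreat.

Call:
{"method": "carry_out", "body": {
  "targets": [
    [1,-0.03,0,0,0],
    [0.6,0,0,0,0],
    [0.5,0,0,0,0],
    [0.45,0,0,0,0],
    [0.35,0,0,0,0],
    [0.2,0,0,0,0],
    [0,0,0,0,0],
    [0,0,0,0,0],
    [0,0,0,0,0],
    [0,-0.5,0,0,0],
    [0,-1.5,0,0,0],
    [0,-3,0,0,0],
    [0,-4,0,0,0],
    [0,-4,0,0,0],
    [0,-2.5,0,0,0],
    [0,0,-3,0,0],
    [0,0,-4,0,0],
    [0,0,-4,0,0],
    [0,0,-4,0,0],
    [0,0,0,0,0]
  ]
}}

```text
time: 37.75
tool_pos: [0.4841, -0.1168, 0.2213]
ee_rot: [0.388, 1.57, -1.064]
wrist_force: [-0.8, -0.0, -1.0]
width: 0.0942
```

Call:
{"method": "carry_out", "body": {
  "targets": [
    [0,0,0,4,0],
    [0,0,0,4.5,0],
    [0,0,0,4.5,0],
    [0,0,0,4.5,0],
    [0,0,0,4.5,0],
    [0,0,0,4.5,0],
    [0,0,0,3,0],
    [0,0,0,0,0],
    [0,0,0,0,0],
    [0,0,0,0,0]
  ]
}}

```text
time: 38.75
tool_pos: [0.5238, -0.4086, 0.2204]
ee_rot: [1.182, 1.57, -0.267]
wrist_force: [-0.5, 0.8, 0.3]
width: 0.0943
```

```bash
python3 -c "
from h import *
s=snap('side','f');t=snap('top','ft')
a=cv2.resize(s['image'][100:300,120:320],(400,400),interpolation=3);b=cv2.resize(t['image'][90:290,110:310],(400,400),interpolation=3)
cv2.imwrite('pics/fc.png',np.hstack([a,b])[...,::-1])"; python3 plan.py .5 0 .2 0
```

```text
t 38.85 pos [ 0.5237 -0.4083  0.2206] jaw 7.0 width 0.0939 q6 -0.87 F [-0.2 -0.3  0.4]
turn deg 7.0 then shift cm [  2.03  -2.37 -40.83] | shift w/o turn [  2.03   2.62 -40.81] tilt [ 1.1e-03 -7.0e-04 -1.0e+00]
```

View pics/fc.png

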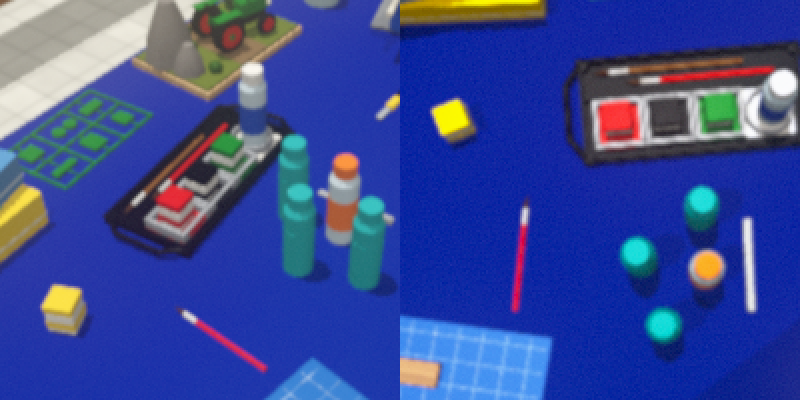

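All three pots and the bottle stand upright in the right holders, and the other items haven't moved. Handing in.

```bash
python3 -c "
from bench import robot
print(robot.close_job())"
```

```text
the job is handed in; nothing more can be done
None
```

The tray is loaded and the job is handed in, at about 39 s of the 112 s allowed. I placed the green, red and black pots in their matching holders, then the white-capped thinner bottle last in the round holder.

- **Setting down:** Each item was lowered until it touched at the expected floor height, then released. The highest wrist force I read while setting down was about 10 N, on the green pot.
- **Final check:** The last side and top pictures show all four standing upright in the right holders. The yellow pot, the orange-capped bottle and the turquoise look-alikes stand where they were, and the gripper is empty and clear of everything.
- **Disagreements:** The two cameras differed by about 2–5 mm, so I used averaged positions. The first side-view angle fit for the black pot was wrong, and an overlay at the pot showed the top-view angle was right. No check failed.

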